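Stack a dot-blot manifold on its guide pins

ROBOT

A 6-joint arm with a two-finger parallel gripper is mounted at the origin on a cart in front of the work surface, level with it; the furniture and walls round the work are solid. World frame = base frame: x ahead of the robot, y to its left, z up, the work surface at z = 0. Lengths are in m, angles in degrees, forces in N, time in s.
With the tool pointing down it reaches from about 0.375 to 0.825 m from the base axis. Payload 5.5 kg.
Tool frame: the origin (TCP) lies midway between the tips of the shut fingers; the grasp point (between the pads) lies 19 mm behind it (bot.tcp_to_grasp is the distance from the TCP to the grasp point, in m); z points along the fingers, y is the direction in which the jaws open and shut (so a half turn about z gives the same grasp; the last joint's range is limited). The gripper opens to 85 mm and grips with 20 to 120 N. Pads are 22 mm wide; open, the fingers measure 114 mm over their backs; the gripper's body (76 mm by 85 mm) begins 54 mm behind the grasp point. The pads swing forward as they close: fully open they stand 13 mm farther back than shut.
Start: joints at [64.114, 17.962, -2.699, 69.339, 0, 90], TCP at [0.262, 0.54, 0.231] pointing down, gripper open.
Joint ranges: [-152.73, 152.73], [-39.44, 99.34], [-58.76, 71.6], [-118.89, 123.64], [-81.53, 83.1], [-180, 180]. Speed limits (degrees/s): [136.94, 136.94, 172.46, 180, 180, 180].

INTERFACE

Orientations are given as a 3x3 rotation matrix whose columns are the frame's x, y, z axes.
In Python, from cell import bot, jaws, solver, cams, order, nets, monitor gives the robot as it stands. The module is installed in compiled form; this text tells all that it offers. Calls block until the motion is done:
- bot.move_ptp(position, orientation): joint-space move of the TCP to a pose.
- bot.movel(position, v=0.15, attitude=None, stop_force=None): straight line of the TCP; attitude=None keeps the orientation; v is the mean speed in m/s. With stop_force (N) it stops when the force on the tool has changed by that much, and returns True; else False.
- bot.movej(angles): joint-space move.
- jaws.grip(opening, grip_force=None): finger opening in m; grip_force is the grip in N (None keeps the last); returns when the fingers have stopped.
- bot.pause(seconds).
- solver.solve_ik(position, orientation): joint angles nearest the present ones, or None.
- cams.snapshot(name): name is "side" or "top" or "wrist"; returns a dict with "image" (480x640x3 uint8, blue, green, red), "camera_matrix" (3x3 intrinsics, pixels), "dist_coeffs" ([k1, k2, p1, p2, k3] as OpenCV has them; the pictures are not rectified), "eye" and "orientation" of the camera in the world; the wrist camera has in their place "mount" (4x4, takes a point from camera to tool coordinates, whose origin is the TCP and whose axes are the flange's). Camera axes: x right, y up, looking along -z (the intrinsics and any distortion apply to the point x, -y, -z); pixel columns grow to the right and rows downward; lengths in m; the calibration is good to about 2 mm. A picture is of the moment at which its call begins: read the wrist's pose just before it. There is no depth.
A pose or a line that the arm cannot do raises bot.MotionError and nothing moves.
- order.sign_off(): hands the job in, once; it reports no verdict.
Trained networks look in a picture, given as the dict that the camera call returned (one of the last four; its "shot" number tells which), for a name from the list of things; names that differ only in an ending like _2 or _b are one class to them, and where a whole thing is asked for, a point or a joint stands for the part that bears it (a point fixed in the world has none). Each returns a list of dicts, best first, with "confidence" (0 to 1); they miss things now and then, are a little off and sometimes report something else, mostly with a low value. They report only what shows in the picture. A call takes as long as a camera call.
- nets.find_in(picture, label): "location" ([x, y, z] in m, in world coordinates, good to about 4 mm: the middle of the surface that is visible of it).
- nets.spot_point(picture, label): "location" ([x, y, z] in m, in world coordinates, good to about 4 mm: a listed point, or the origin of a listed thing).
Readings, each from a call of its own:
- monitor.read_time_s(): time.
- monitor.read_joint_pos(): joint angles.
- monitor.read_qvel(): joint speeds.
- monitor.read_joint_efforts(): joint torques, N m.
- monitor.read_tcp_pos(): TCP position.
- monitor.read_tcp_rot(): TCP orientation.
- monitor.read_contact_force(): force on the tool from outside, world axes, zero at the start.
- monitor.read_torque(): the same for the moment, N m.
- monitor.read_finger_gap(): finger opening in m.
Only numpy, scipy, OpenCV 4.12 (cv2) and the standard library are available. Lean on these libraries where they do the work, as an engineer would, in place of code of your own. Each camera call takes 0.05 s, during which the arm holds its last target.

TASK

Assemble the dot-blot manifold: thread the flat spacer frame down over both guide pins of the manifold base until it lies flat on the base, then thread the well plate over the same two pins, wells upward, until it lies flat on the frame. Let go of both, and do not disturb the petri dish or the small white box.

Things in the scene. Friction and masses are not known exactly. Their poses are not given: they have to be found in the camera images.
- manifold_base: Fixed grey block, 44 (x) x 140 (y) x 30 (z) mm, with two upright steel pins on top and a 12 mm hose port sticking out 20 mm at its +y end. Origin: centre of the underside. Pins at x = 0, y = +48 and -48 mm, 10 mm thick, from z = 30 to 75 mm, the last 12 mm tapered to a 3 mm tip. The two flat parts overhang its long sides by 6 mm, so fingers holding them by those sides pass beside it.
- pin_left (a point): Tip of the pin at y = +48 mm of the base, z = 75 mm.
- pin_right (a point): Tip of the pin at y = -48 mm of the base, z = 75 mm.
- spacer_frame: Loose flat dark steel frame, 56 (x) x 124 (y) x 8 (z) mm, 0.1 kg, with a 36 x 64 mm window in the middle and two 13 mm through holes at x = 0, y = +48 and -48 mm. Lies flat. Origin: centre of the underside, z up. Either way round fits. Grip across the 56 mm width. On the base, its origin is at z = 30 mm of the base.
- well_plate: Loose light grey block plate, 56 (x) x 124 (y) x 16 (z) mm, about 0.16 kg, its top face marked with 3 rows of 7 small dark wells (shallow marks), with two 13 mm through holes at x = 0, y = +48 and -48 mm. Lies wells up. Origin: centre of the underside, z up. Either way round fits. Grip across the 56 mm width. On top of the seated frame, its origin is at z = 38 mm of the base.
- petri_dish: Bystander: small loose clear petri dish, 62 mm wide, 15 mm high; origin at the centre of its underside.
- cover_box: Bystander: small loose white card box, 28 x 28 x 18 mm; origin at the centre of its underside.

How it is judged:
By the outcome, as a careful person would: the job done as asked, in the order asked, and still so for the second after the job is handed in, with the robot touching nothing.
It also fails if it takes over 56 s, if anything falls off the work surface, if the arm or the gripper's body presses on something with over 40 N, if the wrist force passes 120 N, or if a joint passes its speed limit or range.

## Working session

There is one attempt and no reset: what is moved stays moved. The work goes in short steps, each a Python script; the robot and the scene stay as the last script left them, time stands still between calls to the robot, and variables do not carry over. Pictures are saved under pics/ and viewed, and the job is handed in when it is done.

```bash
mkdir -p pics; cat > h.py <<'E'
import numpy as np, cv2
from cell import bot, jaws, solver, cams, order, nets, monitor
np.set_printoptions(precision=4,suppress=True)
E
python3 - <<'E'
from h import *
print(monitor.read_time_s())
for n in ["top","side"]:
    p=cams.snapshot(n); cv2.imwrite(f"pics/{n}0.png",p["image"])
    print(n,p["camera_matrix"],p["dist_coeffs"],p["eye"],p["orientation"])
    for l in ["manifold_base","pin_left","pin_right","spacer_frame","well_plate","petri_dish","cover_box"]:
        r=nets.spot_point(p,l); print(l,[(np.array(q["location"]),round(q["confidence"],2)) for q in r[:3]])
print(monitor.read_time_s())
E
```

```text
0.0
top [[547.3231   0.     330.2883]
 [  0.     547.3231 236.8092]
 [  0.       0.       1.    ]] [-0.0409  0.      0.      0.      0.    ] [0.4116 0.3049 0.9098] [[ 0.0231  0.9918 -0.1255]
 [-0.9997  0.0218 -0.0116]
 [-0.0088  0.1257  0.992 ]]
manifold_base [(array([0.6063, 0.2316, 0.0007]), 0.63)]
pin_left [(array([0.5989, 0.2852, 0.0782]), 0.83)]
pin_right [(array([0.609 , 0.1918, 0.0768]), 0.64), (array([0.5531, 0.5015, 0.0031]), 0.49)]
spacer_frame [(array([0.4319, 0.1987, 0.0023]), 0.76)]
well_plate [(array([0.4453, 0.3842, 0.0016]), 0.66), (array([0.5972, 0.2856, 0.0762]), 0.25)]
petri_dish [(array([0.5548, 0.5007, 0.0048]), 0.93)]
cover_box [(array([0.517 , 0.1223, 0.0031]), 0.9)]
side [[618.8821   0.     326.5141]
 [  0.     618.8821 249.034 ]
 [  0.       0.       1.    ]] [-0.2076  0.      0.      0.      0.    ] [ 0.0788 -0.431   0.5392] [[ 0.8668  0.2111 -0.4517]
 [-0.498   0.4089 -0.7647]
 [ 0.0232  0.8878  0.4596]]
manifold_base [(array([0.6058, 0.2394, 0.0009]), 0.73)]
pin_left [(array([0.5943, 0.2801, 0.0773]), 0.57)]
pin_right [(array([0.6109, 0.1885, 0.0749]), 0.86)]
spacer_frame [(array([0.4362, 0.2054, 0.0042]), 0.86)]
well_plate [(array([ 0.4448,  0.3835, -0.0033]), 0.66)]
petri_dish [(array([0.5561, 0.4992, 0.0009]), 0.62)]
cover_box [(array([ 0.5195,  0.1248, -0.0013]), 0.68)]
0.8
```

View pics/top0.png

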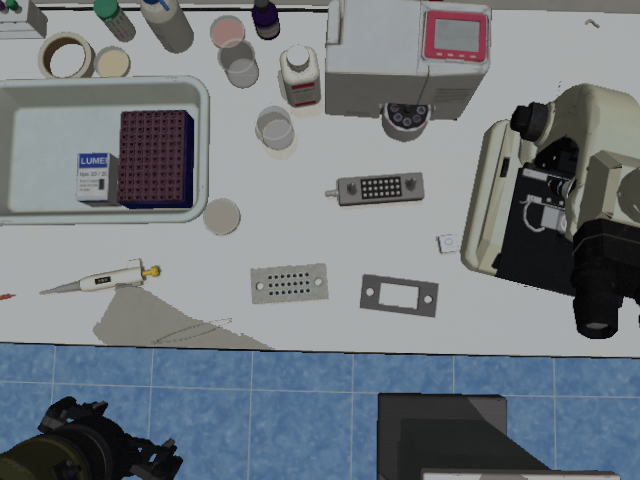

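View pics/side0.png

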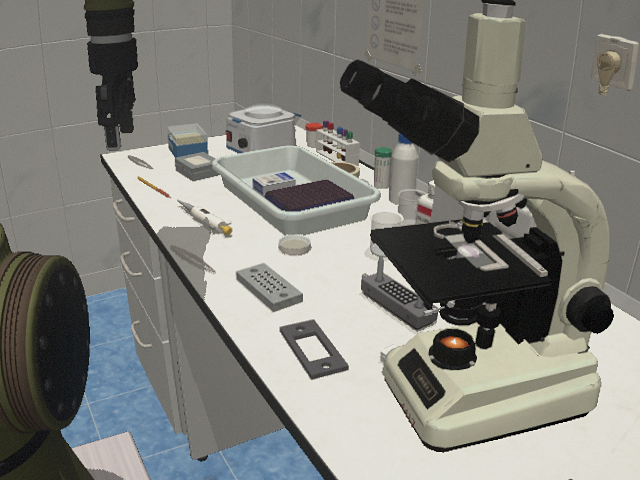

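The top view shows the plate at about (289,284), the frame at (399,296), the base at (380,190), the dish at (222,216) and the box at (448,243). Next I'll zoom in to get the hole and pin pixels.

```bash
cat >> h.py <<'E'
def ray(p,uv,T=None):
    uv=np.array(uv,float).reshape(-1,1,2)
    n=cv2.undistortPoints(uv,p["camera_matrix"],np.array(p["dist_coeffs"])).reshape(-1,2)
    d=np.c_[n[:,0],-n[:,1],-np.ones(len(n))]
    if T is None: e=np.array(p["eye"]);R=np.array(p["orientation"])
    else: e=T[:3,3];R=T[:3,:3]
    return e,d@R.T
def onplane(p,uv,z,T=None):
    e,d=ray(p,uv,T); return e+d*((z-e[2])/d[:,2])[:,None]
def proj(p,X,T=None):
    if T is None: e=np.array(p["eye"]);R=np.array(p["orientation"])
    else: e=T[:3,3];R=T[:3,:3]
    c=(np.atleast_2d(X)-e)@R; c=c*[1,-1,-1]
    return cv2.projectPoints(c.reshape(-1,1,3),np.zeros(3),np.zeros(3),p["camera_matrix"],np.array(p["dist_coeffs"]))[0].reshape(-1,2)
def wrist():
    T=np.eye(4);T[:3,:3]=monitor.read_tcp_rot();T[:3,3]=monitor.read_tcp_pos()
    p=cams.snapshot("wrist"); return p,T@np.array(p["mount"])
def down(yx):  # tool pointing down with tool y axis at angle yx (deg) in world xy
    a=np.radians(yx); y=np.array([np.cos(a),np.sin(a),0]); z=np.array([0,0,-1.]); return np.c_[np.cross(y,z),y,z]
E
python3 - <<'E'
from h import *
im=cv2.imread("pics/top0.png")
c=im[160:330,240:470]; cv2.imwrite("pics/topz.png",cv2.resize(c,None,fx=3.4,fy=3.4,interpolation=cv2.INTER_CUBIC))
p=cams.snapshot("wrist"); print(p["mount"],p["camera_matrix"],p["dist_coeffs"]); print(monitor.read_tcp_rot())
E
```

```text
[[ 0.0011  0.9456  0.3253  0.0835]
 [ 1.     -0.0012 -0.     -0.0005]
 [ 0.0004  0.3253 -0.9456 -0.1417]
 [ 0.      0.      0.      1.    ]] [[357.6997   0.     326.8704]
 [  0.     357.6997 237.9127]
 [  0.       0.       1.    ]] [-0.0549  0.      0.      0.      0.    ]
[[-0.8996  0.4366 -0.    ]
 [ 0.4366  0.8996  0.0001]
 [ 0.      0.     -1.    ]]
```

View pics/topz.png

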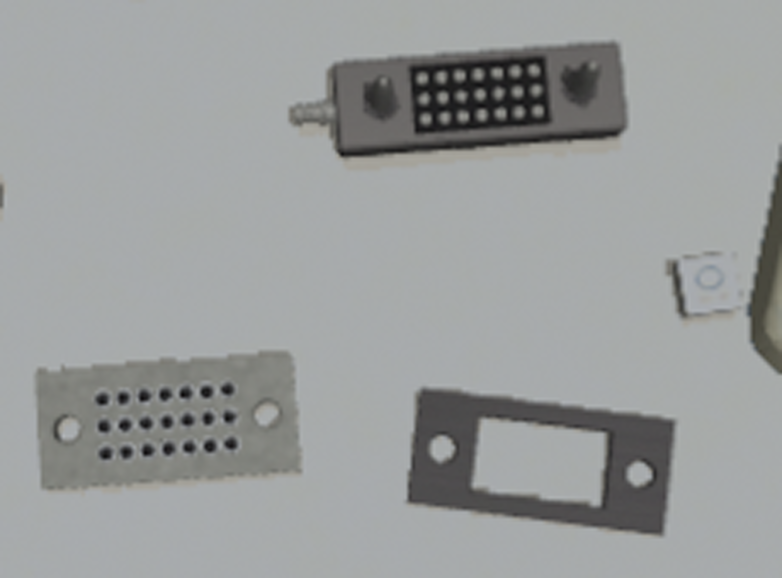

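Zoomed crop: frame holes at (441,448) and (640,474), plate holes at (68,430) and (266,414), pins near (382,95) and (582,82). Next I'll convert these to world positions and look with the wrist camera.

```bash
python3 - <<'E'
from h import *
p=cams.snapshot("top")
f=lambda l:[((u+.5)/3.4-.5+240,(v+.5)/3.4-.5+160) for u,v in l]
for n,l,z in [("frame",[(441,448),(640,474)],.004),("plate",[(68,430),(266,414)],.008),("base",[(338,148),(624,134),(614,43),(330,63)],.03)]:
    X=onplane(p,f(l),z); d=X[0]-X[1]; print(n,X,X.mean(0),np.linalg.norm(d),np.degrees(np.arctan2(d[1],d[0])))
for n,c in [("frame",(.434,.202)),("plate",(.445,.384)),("base",(.606,.235))]:
  for a in (-180,-10,0,5,10): 
    print(n,a,[None if s is None else np.round(s,1) for s in [solver.solve_ik([*c,z],down(a)) for z in (.0,.05,.16,.25)]])
E
```

```text
frame [[0.437  0.2491 0.004 ]
 [0.4265 0.1526 0.004 ]] [0.4318 0.2009 0.004 ] 0.09701526873052321 83.83179685581807
plate [[0.4414 0.4298 0.008 ]
 [0.4513 0.3342 0.008 ]] [0.4463 0.382  0.008 ] 0.09616152235238168 95.94339666299585
base [[0.5786 0.3022 0.03  ]
 [0.5884 0.1649 0.03  ]
 [0.6331 0.1697 0.03  ]
 [0.6202 0.3069 0.03  ]] [0.6051 0.2359 0.03  ] 0.1376628976882225 94.10520836849132
frame -180 [array([ 25. ,  18.1, -36.6,  35.4,   0. , -65. ]), array([ 25. ,  14. , -33.8,  42.2,   0. , -65. ]), array([ 25. ,   7.5, -25.6,  56.9,   0. , -65. ]), array([ 25. ,   4.5, -16.9,  68.7,   0. , -65. ])]
frame -10 [array([ 25. ,  18.1, -36.6,  35.4,   0. , 125. ]), array([ 25. ,  14. , -33.8,  42.2,   0. , 125. ]), array([ 25. ,   7.5, -25.6,  56.9,   0. , 125. ]), array([ 25. ,   4.5, -16.9,  68.7,   0. , 125. ])]
frame 0 [array([ 25. ,  18.1, -36.6,  35.4,   0. , 115. ]), array([ 25. ,  14. , -33.8,  42.2,   0. , 115. ]), array([ 25. ,   7.5, -25.6,  56.9,   0. , 115. ]), array([ 25. ,   4.5, -16.9,  68.7,   0. , 115. ])]
frame 5 [array([ 25. ,  18.1, -36.6,  35.4,   0. , 110. ]), ar
[... 1801 characters left out ...]
. , 121.2]), array([ 21.2,  23.2,   7.1,  73.9,   0. , 121.2])]
base 0 [array([ 21.2,  33. , -11.9,  45.1,   0. , 111.2]), array([ 21.2,  30.1,  -9.3,  50.6,   0. , 111.2]), array([ 21.2,  25.3,  -1.6,  63.1,   0. , 111.2]), array([ 21.2,  23.2,   7.1,  73.9,   0. , 111.2])]
base 5 [array([ 21.2,  33. , -11.9,  45.1,   0. , 106.2]), array([ 21.2,  30.1,  -9.3,  50.6,   0. , 106.2]), array([ 21.2,  25.3,  -1.6,  63.1,   0. , 106.2]), array([ 21.2,  23.2,   7.1,  73.9,   0. , 106.2])]
base 10 [array([ 21.2,  33. , -11.9,  45.1,   0. , 101.2]), array([ 21.2,  30.1,  -9.3,  50.6,   0. , 101.2]), array([ 21.2,  25.3,  -1.6,  63.1,   0. , 101.2]), array([ 21.2,  23.2,   7.1,  73.9,   0. , 101.2])]
```

```bash
python3 - <<'E'
from h import *
import pickle
out={}
for n,c,a,z in [("plate",(.446,.382),6,.15),("base",(.6055,.2365),4.1,.19),("frame",(.432,.201),-6.2,.15)]:
    bot.move_ptp([*c,z],down(a)); bot.pause(.15)
    p,T=wrist(); out[n]=(p,T); cv2.imwrite(f"pics/w_{n}.png",p["image"])
    if n=="base":
        for l in ["manifold_base","pin_left","pin_right"]: print(l,nets.spot_point(p,l)[:2])
    else: print(n,nets.spot_point(p,n)[:2])
    print(monitor.read_time_s(),monitor.read_tcp_pos())
pickle.dump(out,open("w.pkl","wb"))
E
```

```text
Traceback (most recent call last):
ValueError: it knows: cover_box, manifold_base, petri_dish, pin_left, pin_right, spacer_frame, well_plate
```

```bash
python3 - <<'E'
from h import *
import pickle
out={}
nm=dict(plate="well_plate",frame="spacer_frame")
for n,c,a,z in [("plate",(.446,.382),6,.15),("base",(.6055,.2365),4.1,.19),("frame",(.432,.201),-6.2,.15)]:
    bot.move_ptp([*c,z],down(a)); bot.pause(.15)
    p,T=wrist(); out[n]=(p,T); cv2.imwrite(f"pics/w_{n}.png",p["image"])
    for l in (["manifold_base","pin_left","pin_right"] if n=="base" else [nm[n]]): print(l,nets.spot_point(p,l)[:2])
    print(monitor.read_time_s(),monitor.read_tcp_pos())
pickle.dump(out,open("w.pkl","wb"))
E
```

```text
well_plate [{'location': [0.4452, 0.3784, 0.0032], 'confidence': 0.98}]
2.6 [0.446 0.382 0.15 ]
manifold_base [{'location': [0.6022, 0.2276, -0.002], 'confidence': 0.65}]
pin_left [{'location': [0.5958, 0.2807, 0.0722], 'confidence': 0.63}, {'location': [0.6057, 0.1905, 0.074], 'confidence': 0.45}]
pin_right [{'location': [0.6114, 0.1886, 0.0749], 'confidence': 0.55}]
3.8333 [0.6049 0.2374 0.19  ]
spacer_frame []
4.8417 [0.4334 0.2014 0.1503]
```

```bash
ls pics
```

```text
side0.png
top0.png
topz.png
w_base.png
w_frame.png
w_plate.png
```

View pics/w_base.png

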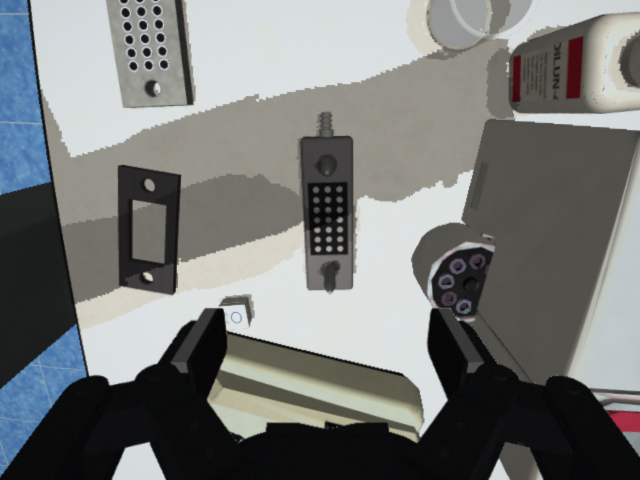

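View pics/w_frame.png

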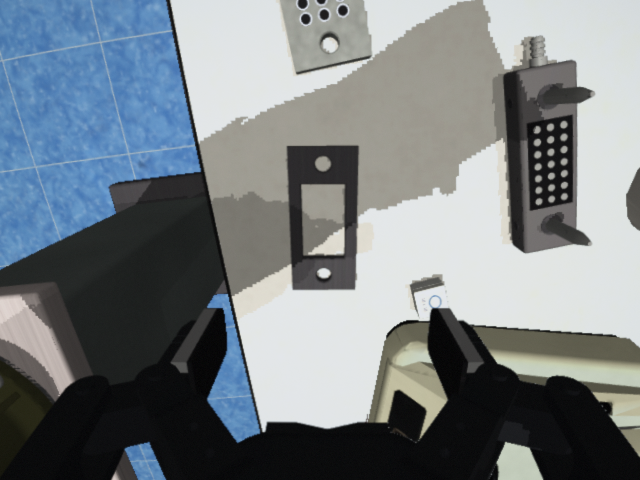

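View pics/w_plate.png

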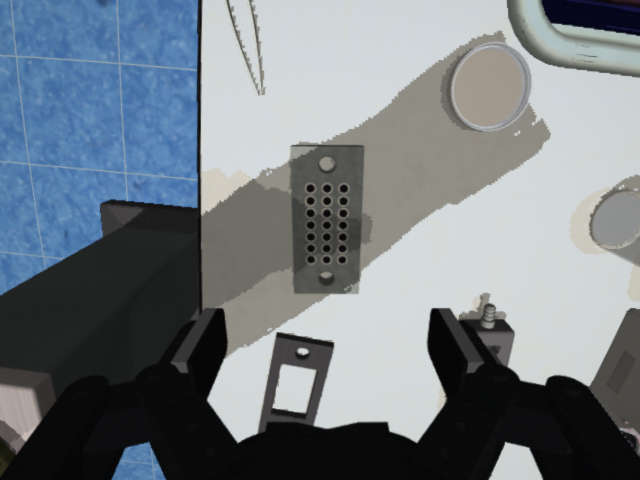

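w_base: base top corners are near (301,137), (353,135), (354,290) and (306,290), with pins near (327,165) and (330,275). Frame outline runs about (287,146) to (355,290), plate about (290,145) to (358,293). Zooming for sub-pixel positions.

```bash
python3 - <<'E'
from h import *
t=[]
for n,x0,y0 in [("base",275,130),("frame",275,135),("plate",280,135)]:
    im=cv2.imread(f"pics/w_{n}.png")[y0:y0+165,x0:x0+100]
    t.append(cv2.resize(im,(266,440),interpolation=cv2.INTER_CUBIC) if 0 else cv2.resize(im,None,fx=2.66,fy=2.66*1.3,interpolation=cv2.INTER_CUBIC))
cv2.imwrite("pics/z3.png",np.hstack(t))
E
```

```text
(no output)
```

View pics/z3.png

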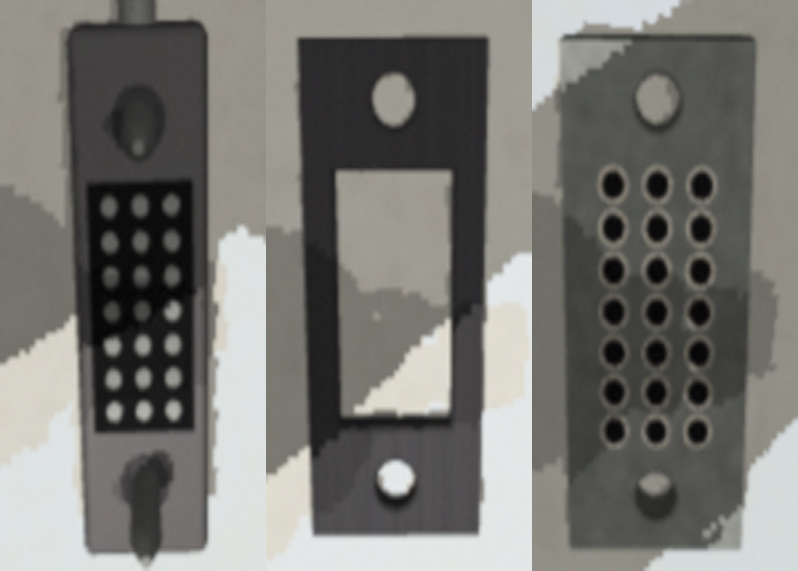

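```bash
cat > m.py <<'E'
from h import *
import pickle
from scipy.optimize import least_squares
W=pickle.load(open("w.pkl","rb"))
def cv(l,x0,y0,off): return [((u-off+.5)/2.66-.5+x0,(v+.5)/(2.66*1.3)-.5+y0) for u,v in l]
def fit(n,px,loc,g):
    p,T=W[n]
    loc=np.array(loc,float)
    def w(q): 
        c,s=np.cos(q[2]),np.sin(q[2]); return np.c_[q[0]+c*loc[:,0]-s*loc[:,1],q[1]+s*loc[:,0]+c*loc[:,1],loc[:,2]]
    r=least_squares(lambda q:(proj(p,w(q),T)-px).ravel(),g)
    print(n,r.x[:2],np.degrees(r.x[2]),"res px\n",r.fun.reshape(-1,2)); return r.x
if __name__=="__main__":
    # local x ->, image right ; local +y image up
    c=lambda a,b,z:[(-a,b,z),(a,b,z),(a,-b,z),(-a,-b,z)]
    px=np.array(cv([(70,24),(206,22),(205,551),(88,552),(138,155),(147,558)],275,130,0))
    fit("base",px[:4],c(.022,.070,.03),[.606,.236,.07])
    fit("base",px[4:],[(0,.048,.075),(0,-.048,.075)],[.606,.236,.07])
    fit("base",px,c(.022,.070,.03)+[(0,.048,.075),(0,-.048,.075)],[.606,.236,.07])
    px=np.array(cv([(299,38),(488,38),(480,534),(313,534),(335,170),(452,170),(451,414),(341,414)],275,135,266))
    fit("frame",px,c(.028,.062,.008)+c(.018,.032,.008),[.432,.201,-.1])
    px=np.array(cv([(560,40),(756,40),(741,548),(570,548)],280,135,532))
    fit("plate",px,c(.028,.062,.016),[.446,.382,.1])
E
python3 m.py
```

```text
base [0.6056 0.2358] 5.466931277735036 res px
 [[-1.3783 -0.4008]
 [ 1.4905 -0.957 ]
 [ 1.3597  0.696 ]
 [-1.4913  1.2561]]
base [0.6056 0.2343] 5.946112656367368 res px
 [[-0.0479 -1.666 ]
 [ 0.0536  2.0954]]
base [0.6056 0.2352] 5.570992272673069 res px
 [[-1.5499  0.3749]
 [ 1.2852 -0.2817]
 [ 1.4506  1.2007]
 [-1.3719  1.8362]
 [ 0.435  -2.9252]
 [-0.2972  1.1119]]
frame [0.4315 0.202 ] -5.902751543356294 res px
 [[-0.6838 -0.9849]
 [ 0.5667 -1.3334]
 [ 0.1894 -0.5312]
 [-0.3107 -0.2361]
 [-0.2867 -0.8042]
 [ 0.7529 -1.0187]
 [ 0.2097  2.7678]
 [-0.4603  2.9648]]
plate [0.4458 0.3816] 5.769506637696647 res px
 [[-0.4776 -0.5589]
 [ 0.3345 -0.1508]
 [ 0.3912  0.6452]
 [-0.2275  0.3414]]
```

```bash
python3 - <<'E'
from h import *
R=down(-6.0); c=(.4316,.2013)
bot.move_ptp([*c,.06],R); jaws.grip(.068,40); bot.pause(.3); print(monitor.read_tcp_pos(),monitor.read_finger_gap(),monitor.read_contact_force())
bot.movel([*c,.015],v=.1)
hit=bot.movel([*c,-.012],v=.025,stop_force=4); t=monitor.read_tcp_pos(); print("hit",hit,t,monitor.read_contact_force(),monitor.read_time_s())
p,T=wrist(); cv2.imwrite("pics/g1.png",p["image"])
E
```

```text
[0.4316 0.2013 0.0602] 0.06798877936790962 [ 0.1252 -0.4368 -1.1625]
hit True [ 0.4315  0.2012 -0.0071] [-1.2565 -0.5563  7.1461] 7.35
```

View pics/g1.png

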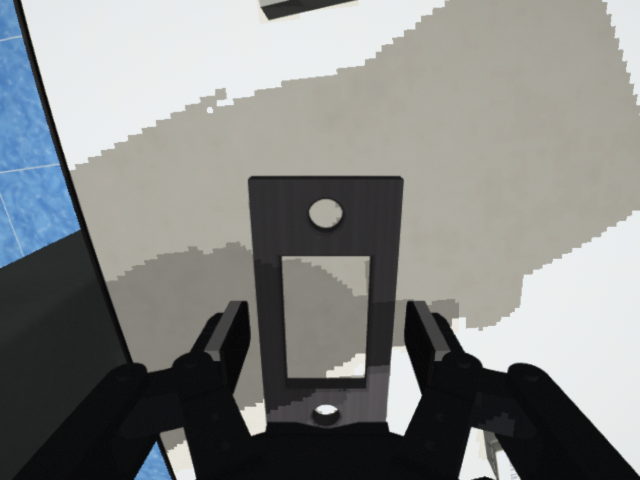

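The jaws straddle the frame, which lies centred and square between them (hole at about (326,213)), and the fingertips touch the table. I'll raise slightly, grip and lift.

```bash
python3 - <<'E'
from h import *
c=(.4316,.2013)
bot.movel([*c,-.0033],v=.05); jaws.grip(.045,50); print(monitor.read_finger_gap(),monitor.read_contact_force())
bot.movel([*c,.12],v=.12); print(monitor.read_finger_gap(),monitor.read_contact_force(),monitor.read_tcp_pos())
bot.pause(.2)
p,T=wrist(); cv2.imwrite("pics/g2.png",p["image"]); import pickle; pickle.dump((p,T),open("g2.pkl","wb")); print(monitor.read_time_s(),T)
E
```

```text
0.0545647448634647 [-0.7243 -1.1741  5.726 ]
0.05410800741745064 [ 0.5822 -0.0991 -1.4003] [0.431  0.201  0.1192]
9.3583 [[ 0.9946  0.0972  0.0356  0.4402]
 [-0.1034  0.9402  0.3246  0.284 ]
 [-0.0019 -0.3266  0.9452  0.2609]
 [ 0.      0.      0.      1.    ]]
```

View pics/g2.png

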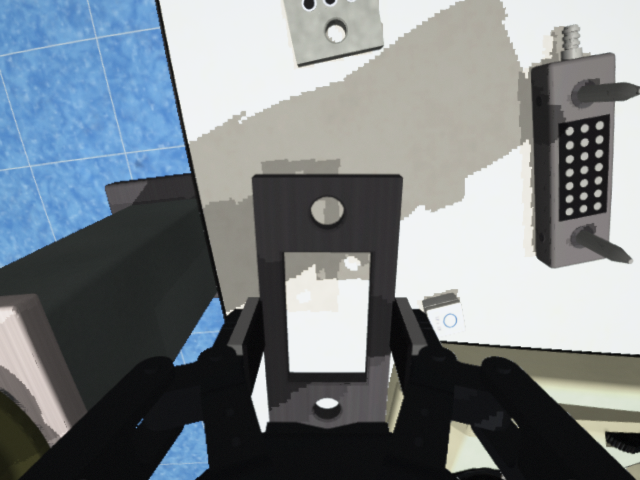

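The frame is held level: far corners at (252,175) and (403,175), hole at (327,210), window top corners at (285,252) and (370,252). I'll fit its pose in the hand and triangulate the pins from the views I have.

```bash
python3 - <<'E'
from h import *
import pickle
t=[]
im=cv2.imread("pics/g2.png"); a=cv2.resize(im[160:270,240:420],None,fx=4.2,fy=4.2,interpolation=cv2.INTER_CUBIC)
cv2.imwrite("pics/z4.png",a)
b=cv2.resize(im[70:270,520:640],None,fx=2.9,fy=2.9,interpolation=cv2.INTER_CUBIC)
c=cv2.resize(cv2.imread("pics/w_frame.png")[70:270,500:620],None,fx=2.9,fy=2.9,interpolation=cv2.INTER_CUBIC)
cv2.imwrite("pics/z5.png",np.hstack([b,c]))
E
```

```text
(no output)
```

View pics/z4.png

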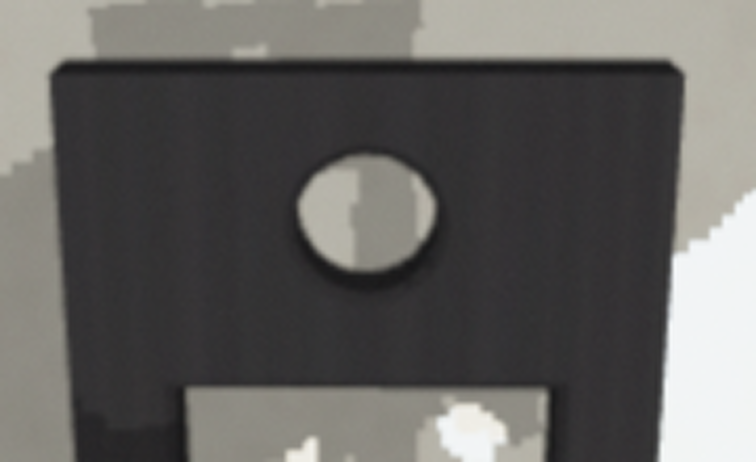

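View pics/z5.png

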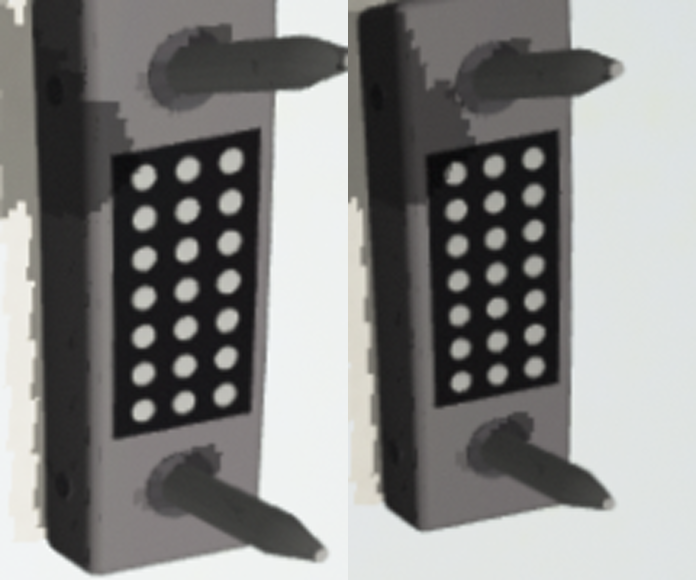

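```bash
cat > pins.py <<'E'
from m import *
pb,Tb=W["base"]; pf,Tf=W["frame"]; pg,Tg=pickle.load(open("g2.pkl","rb"))
zz=lambda l,x0,y0,s:[((u+.5)/s-.5+x0,(v+.5)/s-.5+y0) for u,v in l]
obs=[(pb,Tb,np.array(cv([(138,155),(147,558)],275,130,0))),(pf,Tf,np.array(zz([(269,69),(260,504)],500,70,2.9))),(pg,Tg,np.array(zz([(346,61),(320,555)],520,70,2.9)))]
for k in (0,1):
    for q in range(3): print(k,onplane(obs[q][0],obs[q][2][k],.075,obs[q][1]))
    r=least_squares(lambda X:np.concatenate([(proj(p,X,T)-uv[k]).ravel() for p,T,uv in obs]),[.6,.23,.075]); print("tri",r.x,r.fun)
def rig(q,z=True):
    d=np.array([-np.sin(q[2]),np.cos(q[2])])*.048
    return np.array([[*(q[:2]+d),.075],[*(q[:2]-d),.075]])
r=least_squares(lambda q:np.concatenate([(proj(p,rig(q),T)-uv).ravel() for p,T,uv in obs]),[.6,.23,.1]); print("rig",r.x,np.degrees(r.x[2]),r.fun)
# held part in tool frame
uv=zz([(52,75),(684,75),(367,219)],240,160,4.2)
M=np.array(pg["mount"]); Xt=onplane(pg,uv,-.0113,M); print("tool",Xt)
E
python3 pins.py
```

```text
0 [[0.6008 0.2809 0.075 ]]
0 [[0.6    0.2825 0.075 ]]
0 [[0.5985 0.2823 0.075 ]]
tri [0.6007 0.282  0.0732] [ 0.0185 -1.953  -0.9926  0.9867  1.0859  0.5282]
1 [[0.6104 0.1884 0.075 ]]
1 [[0.6092 0.1873 0.075 ]]
1 [[0.6089 0.1875 0.075 ]]
tri [0.6105 0.1867 0.0731] [-0.0047  0.7942 -0.1339 -0.3173  0.019  -0.2959]
rig [0.6045 0.2347 0.1049] 6.012393456613543 [-1.5994 -2.2783 -1.1892  1.6047 -0.7554  0.2641  0.3643  0.5337  1.8216
 -0.3361  0.9     0.8201]
tool [[ 0.0617 -0.0272 -0.0113]
 [ 0.0617  0.0278 -0.0113]
 [ 0.0487  0.0002 -0.0113]]
```

```bash
python3 - <<'E'
from h import *
import pickle
c=(.6052,.2349);R=down(5.8)
bot.move_ptp([*c,.12],R); bot.movel([*c,.084],v=.08); bot.pause(.3); print(monitor.read_tcp_pos(),monitor.read_contact_force(),monitor.read_time_s())
p,T=wrist(); cv2.imwrite("pics/h1.png",p["image"]); pickle.dump((p,T),open("h1.pkl","wb"))
s=cams.snapshot("side"); cv2.imwrite("pics/h1s.png",s["image"])
E
python3 - <<'E'
import cv2,numpy as np
a=cv2.imread("pics/h1.png")[150:450,220:440]
s=cv2.imread("pics/h1s.png")[200:360,330:480]
s=cv2.resize(s,None,fx=2.4,fy=2.4*600/384*1.0)
cv2.imwrite("pics/h1z.png",np.hstack([cv2.resize(a,(440,600),interpolation=2),s[:600,:360]]))
E
```

```text
[0.6055 0.235  0.0845] [-0.1659 -0.1308 -1.223 ] 11.0
```

View pics/h1z.png

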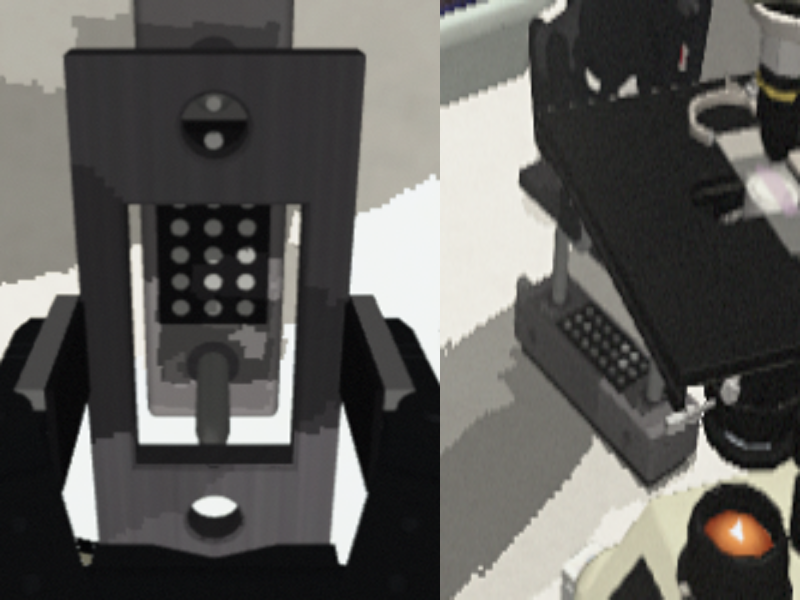

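The hand view shows hole and pin columns matching (215 against 213), so the cross alignment is within 1 mm. The microscope stage hides the side view. I'll lower gently with a force stop.

```bash
python3 - <<'E'
from h import *
c=(.6052,.2349)
print(bot.movel([*c,.063],v=.03,stop_force=8)); bot.pause(.2); print(monitor.read_tcp_pos(),monitor.read_contact_force(),monitor.read_torque(),monitor.read_time_s())
p,T=wrist(); cv2.imwrite("pics/h2.png",p["image"])
a=p["image"][150:450,220:440]; cv2.imwrite("pics/h2z.png",cv2.resize(a,(440,600),interpolation=2))
E
```

```text
False
[0.6054 0.235  0.0633] [-0.183  -0.4429 -1.7045] [ 0.005   0.0209 -0.014 ] 12.15
```

View pics/h2z.png

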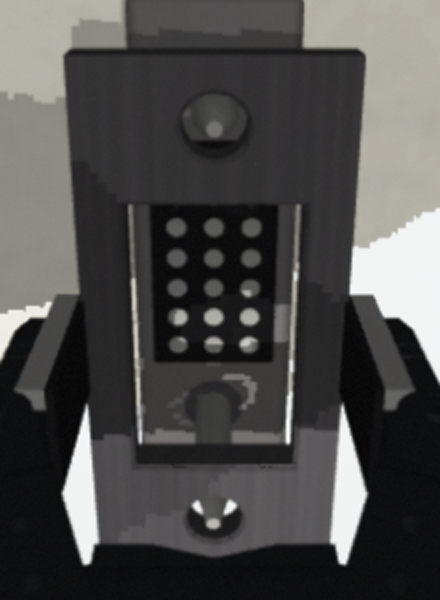

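Both pin tips now show in the holes, at (213,128) and (213,522), with no contact force. Continuing down.

```bash
python3 - <<'E'
from h import *
c=(.6052,.2349)
print(bot.movel([*c,.0255],v=.035,stop_force=12)); print(monitor.read_tcp_pos(),monitor.read_contact_force(),monitor.read_torque(),monitor.read_time_s())
p,T=wrist(); cv2.imwrite("pics/h3.png",p["image"])
a=p["image"][150:450,220:440]; cv2.imwrite("pics/h3z.png",cv2.resize(a,(440,600),interpolation=2))
E
```

```text
True
[0.6048 0.2348 0.0271] [-0.6644  0.2352  4.4929] [-0.0232  0.1453 -0.0247] 13.1667
```

View pics/h3z.png

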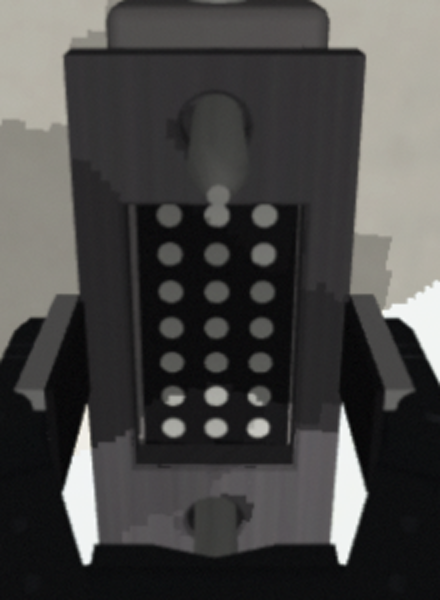

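The frame is seated: contact at TCP z=0.0271 against 0.0267 expected, with both pins through. Releasing and backing off.

```bash
python3 - <<'E'
from h import *
import pickle
c=(.6052,.2349)
jaws.grip(.072); bot.movel([*c,.19],v=.2); bot.pause(.2)
p,T=wrist(); cv2.imwrite("pics/h4.png",p["image"]); pickle.dump((p,T),open("h4.pkl","wb"))
a=p["image"][100:320,250:410]; cv2.imwrite("pics/h4z.png",cv2.resize(a,(436,600),interpolation=2))
print(nets.spot_point(p,"spacer_frame"),monitor.read_time_s())
E
```

```text
[] 14.8
```

View pics/h4z.png

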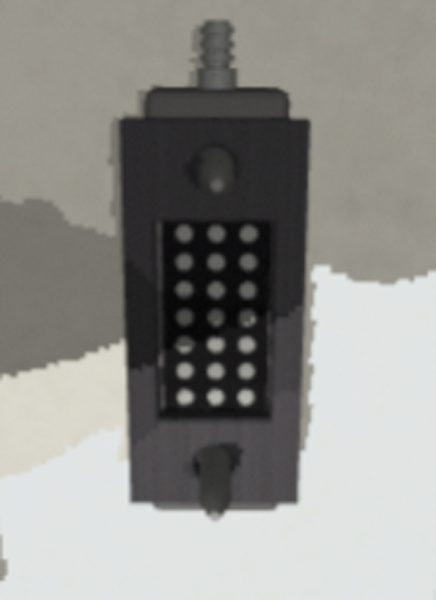

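The frame lies flat on the base with both pins through it. Now the plate.

```bash
python3 - <<'E'
from h import *
import pickle
c=(.4458,.3818);R=down(5.8)
jaws.grip(.069,50)
bot.move_ptp([*c,.08],R); bot.movel([*c,.03],v=.15)
print(bot.movel([*c,-.002],v=.05,stop_force=5),monitor.read_tcp_pos())
jaws.grip(.045,50); print(monitor.read_finger_gap(),monitor.read_contact_force())
bot.movel([*c,.13],v=.15); bot.pause(.2); print(monitor.read_finger_gap(),monitor.read_contact_force(),monitor.read_tcp_pos(),monitor.read_time_s())
p,T=wrist(); cv2.imwrite("pics/k1.png",p["image"]); pickle.dump((p,T),open("k1.pkl","wb"))
a=p["image"][130:430,220:440]; cv2.imwrite("pics/k1z.png",cv2.resize(a,(440,600),interpolation=2))
E
```

```text
False [ 0.4458  0.3819 -0.002 ]
0.05465794922877434 [-0.9271  0.1772  2.6625]
0.05482562006355213 [-0.2834 -0.3436 -1.5752] [0.4453 0.3813 0.1289] 18.75
```

View pics/k1z.png

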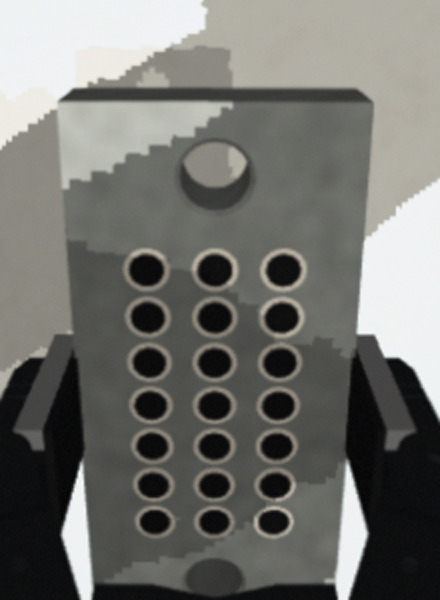

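```bash
python3 - <<'E'
from h import *
import pickle
p,T=pickle.load(open("k1.pkl","rb"))
uv=[(u/2-.25+220,v/2-.25+130) for u,v in [(58,102),(373,102),(216,174),(215,404),(149,404),(278,404)]]
print(onplane(p,uv,-.018,np.array(p["mount"])))
c=(.6052,.2349);R=down(5.8)
bot.move_ptp([*c,.13],R); bot.movel([*c,.084],v=.1); print(bot.movel([*c,.064],v=.04,stop_force=8)); bot.pause(.2)
print(monitor.read_tcp_pos(),monitor.read_contact_force(),monitor.read_torque(),monitor.read_time_s())
p,T=wrist(); cv2.imwrite("pics/k2.png",p["image"])
a=p["image"][130:430,220:440]; cv2.imwrite("pics/k2z.png",cv2.resize(a,(440,600),interpolation=2))
E
```

```text
[[ 0.0616 -0.0272 -0.018 ]
 [ 0.0617  0.0276 -0.018 ]
 [ 0.0487  0.0003 -0.018 ]
 [ 0.0006  0.0002 -0.018 ]
 [ 0.0006 -0.0131 -0.018 ]
 [ 0.0006  0.0129 -0.018 ]]
False
[0.6054 0.235  0.0643] [-0.1495 -0.1203 -2.5222] [ 0.0366  0.0373 -0.042 ] 21.1333
```

View pics/k2z.png

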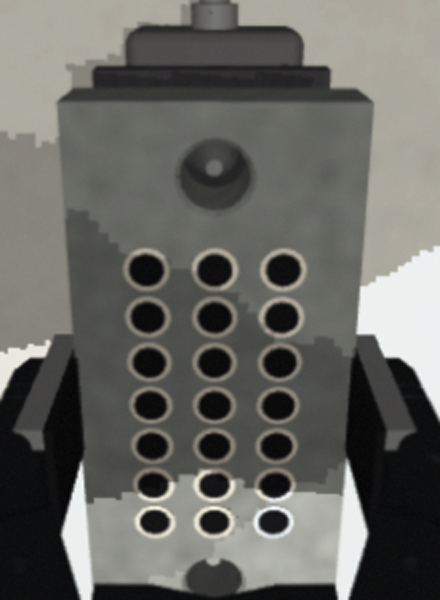

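The plate is held the same way and both tips are in its holes, (214,167) and (213,563), with no contact force. The expected seat is TCP z=0.036.

```bash
python3 - <<'E'
from h import *
c=(.6052,.2349)
print(bot.movel([*c,.0345],v=.035,stop_force=12)); print(monitor.read_tcp_pos(),monitor.read_contact_force(),monitor.read_torque(),monitor.read_time_s())
p,T=wrist(); cv2.imwrite("pics/k3.png",p["image"])
a=p["image"][130:430,220:440]; cv2.imwrite("pics/k3z.png",cv2.resize(a,(440,600),interpolation=2))
E
```

```text
True
[0.6047 0.2347 0.0367] [-0.7597 -0.8552  5.466 ] [-0.0036  0.0857 -0.0118] 21.9167
```

View pics/k3z.png

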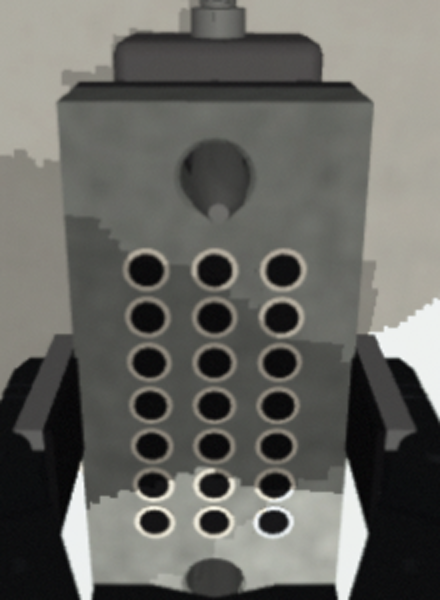

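```bash
python3 - <<'E'
from h import *
import pickle
c=(.6052,.2349)
jaws.grip(.074); bot.movel([*c,.19],v=.2); bot.pause(.3)
p,T=wrist(); cv2.imwrite("pics/k4.png",p["image"])
print(monitor.read_time_s(),monitor.read_contact_force())
# predicted outlines for seated
q=np.radians(5.8); Rm=np.array([[np.cos(q),-np.sin(q)],[np.sin(q),np.cos(q)]])
im=p["image"].copy()
im=cv2.resize(im[80:320,230:430],None,fx=2.5,fy=2.5,interpolation=cv2.INTER_CUBIC)
def dr(loc,z,col):
    X=[[*(np.array([.605,.2349])+Rm@np.array(l)),z] for l in loc]
    uv=((proj(p,X,T)-[230,80]+.5)*2.5-.5)
    if len(loc)>2: cv2.polylines(im,[np.int32(np.round(uv))],True,col,1)
    else:
        for u in uv: cv2.circle(im,tuple(int(round(t)) for t in u),4,col,1)
dr([(-.028,.062),(.028,.062),(.028,-.062),(-.028,-.062)],.054,(0,255,0))
dr([(-.028,.062),(.028,.062),(.028,-.062),(-.028,-.062)],.038,(255,0,0))
dr([(0,.048),(0,-.048)],.075,(0,0,255))
raw=cv2.resize(p["image"][80:320,310-80:230+100],(250,600)) if 0 else None
cv2.imwrite("pics/k4z.png",im)
s=cams.snapshot("side"); cv2.imwrite("pics/k4s.png",s["image"]); t=cams.snapshot("top"); cv2.imwrite("pics/k4t.png",t["image"])
for l in ["petri_dish","cover_box","well_plate"]:
    for n,pp in (("s",s),("t",t)): print(l,n,[(x["location"],x["confidence"]) for x in nets.spot_point(pp,l)[:1]])
E
```

```text
23.5667 [ 0.5768  0.3771 -0.5847]
petri_dish s [([0.5539, 0.4985, 0.0029], 0.79)]
petri_dish t [([0.556, 0.5008, 0.0004], 0.72)]
cover_box s []
cover_box t [([0.5161, 0.1237, 0.0002], 0.72)]
well_plate s [([0.6029, 0.2349, 0.0345], 0.87)]
well_plate t [([0.6051, 0.2365, 0.0386], 0.63)]
```

View pics/k4z.png

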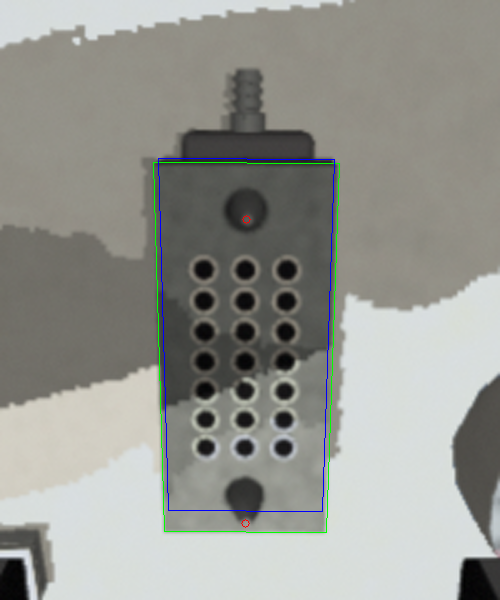

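View pics/k4s.png

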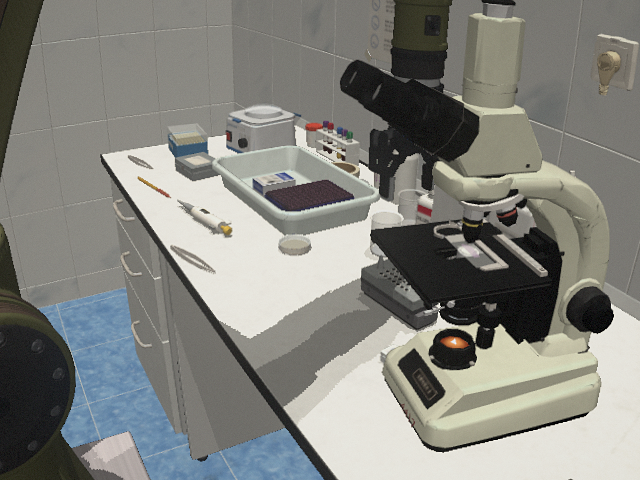

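View pics/k4t.png

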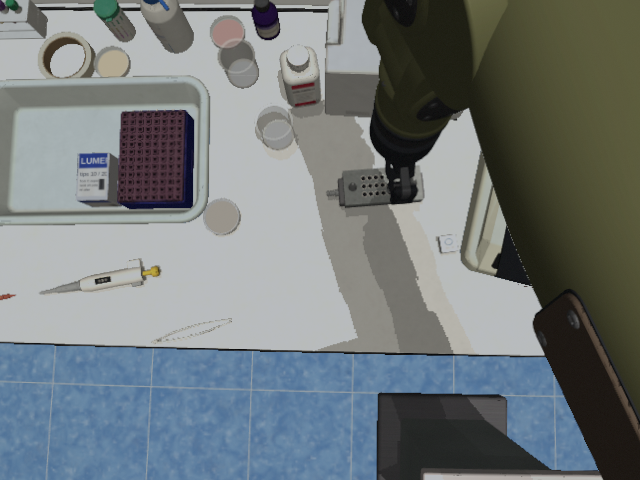

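The wrist overlay predicted for a seated plate (green, top face at z=0.054) coincides with the plate outline. Dish (222,216) and box (448,243) sit at their original pixels. I'll zoom the side view once to check for gaps.

```bash
python3 - <<'E'
import cv2
a=cv2.imread("pics/k4s.png")[240:340,350:450]; cv2.imwrite("pics/k4sz.png",cv2.resize(a,None,fx=6,fy=6,interpolation=2))
E
```

```text
(no output)
```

View pics/k4sz.png

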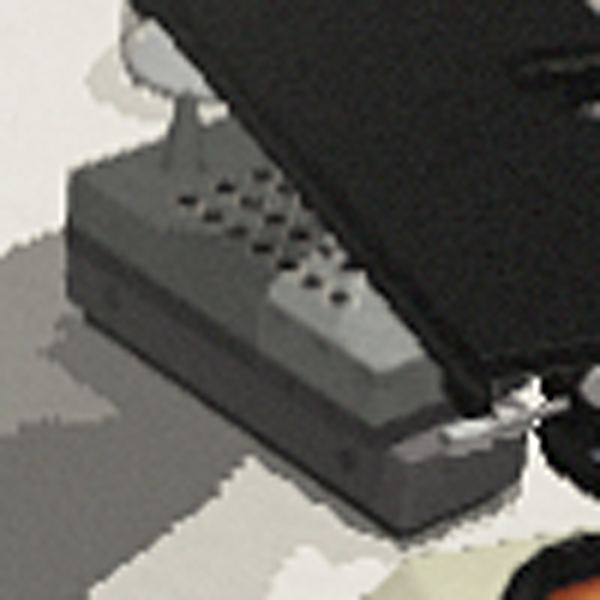

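The stack is flush, with base, frame and plate edges parallel and no gaps. Handing in.

```bash
python3 - <<'E'
from h import *
print(order.sign_off(),monitor.read_time_s())
E
```

```text
the job is handed in; nothing more can be done
the job is handed in; nothing more can be done
```

The manifold is assembled and handed in. The spacer frame went over both pins onto the base first, then the well plate, wells up, onto the frame, and both are released. The job took about 24 s of the 56 s allowed.

**Seating:** Both parts came down on a light force stop. The frame stopped at TCP z = 27.1 mm against 26.7 mm expected. The plate stopped at 36.7 mm against 36.0 mm.

**Last checks:**
- The predicted outline of a seated plate matched its edges in the wrist picture, and both pins stand through its holes.
- The zoomed side view shows no gaps in the part of the stack that can be seen; the microscope stage hides its far corner.
- In the top view the petri dish and the white box are at the same pixels as at the start.
- The gripper is clear of everything, at 190 mm.

**Disagreements:** The networks' pin estimates scattered by a few mm, so I aimed with my own fits to the wrist pictures. The networks did not find the frame in the two wrist pictures I asked about, nor the box in the last side view, where the microscope appears to hide it.

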